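# Zero the comparator and hold the loupe over its dial

### The arm

A 7-joint arm with a two-finger parallel gripper is mounted at the origin on a cart in front of the work surface, level with it; the furniture and walls round the work are solid. World frame = base frame: x ahead of the robot, y to its left, z up, the work surface at z = 0. Lengths are in m, angles in degrees, forces in N, time in s.
With the tool pointing down it reaches from about 0.425 to 0.875 m from the base axis. Payload 4.7 kg.
Tool frame: the origin (TCP) lies between the finger pads; the fingertips stand 8 mm ahead of it and the grasp point (between the pads) lies 11 mm behind it (env.tip_extent is the distance from the TCP to the fingertips, in m); z points along the fingers, y is the line along which they close (so a half turn about z gives the same grasp; the last joint's range is limited). The gripper opens to 87 mm and grips with 3 to 60 N. Pads are 19 mm wide; open, the fingers measure 117 mm over their backs; the gripper's body (75 mm by 190 mm) begins 51 mm behind the grasp point.
Start: joints at [73.516, 18.392, -4.016, 83.108, 1.295, 78.541, -3.26], TCP at [0.193, -0.621, 0.231] pointing down, gripper open.
Joint ranges: [-163.93, 163.93], [-17.29, 119.83], [-79.2, 71.16], [3.27, 140.29], [-89.18, 269.18], [5.43, 117.66], [-154.24, 154.24]. Speed limits (degrees/s): [147.25, 147.25, 180, 180, 180, 180, 180].

### API

Orientations are given as [roll, pitch, yaw] about the fixed x, y, z axes, in that order (R = Rz(yaw) Ry(pitch) Rx(roll)).
In Python, from cell import sensors, vision, workorder, env gives the robot as it stands.
- The arm moves only by the tool drive_tool, never from a script. Its argument "moves" is a list of rows, each an object of numbers: "x", "y", "z": the shift along the tool's x, y, z in mm; "rx", "ry", "rz": the turn, a rotation vector about the tool's x, y, z in rad; "fingers": the closure, from -1 (fully open) to 1 (shut). In form: [{"x": .., "y": .., "z": .., "rx": .., "ry": .., "rz": .., "fingers": ..}, ...]. A call has 1 to 20 rows; each row is the pose to reach, as a shift and turn from the pose commanded when the call began, along the tool's axes at that moment; what a row does not reach only later rows make up. A row lasts 1/8 s, in which the tool goes at most 62.5 mm and 10.7 degrees, less where a joint would pass 70% of its speed; a pose out of reach is approached as far as the arm can. A call with a gripper value outside its range is refused whole. The fingers move at their own pace and stop on an object; "force" is the grip in N (left out, the last holds). Time passes only in rows, so rows that repeat a pose let the fingers close. It gives the time, the measured TCP pose, the force, the opening and the grip force at its end, in the units of the state.
- sensors.get_obs(): the state, without advancing time (a new reading comes with each control period).
- vision.read_camera(name): name is "scene" or "side" or "wrist"; returns a dict with "image" (384x512x3 uint8, red, green, blue), "fx", "fy", "cx", "cy" (pixels), "R" (3x3) and "t" (3): a world point X has camera coordinates R X + t. Camera axes: x right, y down, z forward; pixel columns grow to the right and rows downward; lengths in m; the calibration is good to about 2 mm. A picture is of the moment at which its call begins. There is no depth.
- workorder.sign_off(): hands the job in; it is judged then, once.
The state is a dict: "time_s": time; "qpos": joint angles; "joint_velocities": joint speeds; "effort": joint torques, N m; "tool_pos": TCP position; "tool_rot": TCP orientation; "force": force on the tool from outside, world axes, zero at the start; "wrist_torque": the same for the moment, N m; "grip_width": finger opening in m; "grasp_force": force on a finger pad.
Only numpy, scipy, OpenCV 4.12 (cv2) and the standard library are available. Lean on these libraries where they do the work, as an engineer would, in place of code of your own. Each camera call takes 0.05 s, during which the arm holds its last target. There are 200 camera calls.

### The job

The bench comparator has a gauge block under its plunger: turn the bezel of its upward-facing dial until the red zero arrow stands under the pointer, and let go of it. Then take the loupe by its handle, bring it over the things standing in between and hold it level above the dial, its lens centred on the dial and its underside about 15 mm above the rim, touching nothing, so that I can check the zero through it; finish while still holding it there. Leave the other things where they stand.

Things in the scene. Friction and masses are not known exactly. Their poses are not given: they have to be found in the camera images.
- comparator: Fixed bench comparator: grey-green base 24 mm high, anvil with gauge block, column and arm holding a dial gauge face up. Origin on the bench under the dial's centre; z up; x from dial to column. Base x -53..+117, y -50..+50 mm. Column 18 mm thick at x = +85 mm, top 122 mm up. Arm 18 mm wide, 56..70 mm up. Gauge case below the bezel 49 mm across, 70..88 mm up.
- dial_center (a point): Centre of the dial at the height of the bezel's top rim, 100 mm above the bench. The glass lies 1 mm below it.
- bezel (a joint): Turn of the bezel (knurled steel rim 58 mm across, 88 to 100 mm above the bench) with the white dial face in it, rad, positive anticlockwise from above, about the vertical through dial_center; range -3.1 to 3.1; friction 0.05 N m keeps it where it is left. This angle alone does not tell where the pointer is.
- zero_mark (a point): Point on the red zero arrow of the white face, 21 mm from the dial's axis, 96 mm above the bench; turns with the bezel. The face has 50 black divisions of 7.2 degrees; a small counter dial lies across from the arrow.
- pointer_tip (a point): Tip of the black pointer under the glass, 21 mm from the dial's axis, at the height of zero_mark; it stands still (the gauge block holds the plunger) and does not turn with the bezel.
- loupe: Loupe lying flat: black ring 52 mm across, 12 mm high, with the lens, and a flat metal handle 10 mm wide, 4 mm thick (1 to 5 mm above the underside), 50 mm long; about 60 g. Origin: middle of its 101 mm length, at the underside, where handle meets ring; x from handle to lens, z up. Handle x = -50 to 0 mm, ring x = -1 to +50 mm.
- lens (a point): Centre of the lens at the loupe's underside: 24.5 mm from the loupe's origin along its x axis.
- vial: Sample vial with an orange cap, 33 mm across, 85 mm high, standing. Origin: centre of its underside, z up.
- valve_spring: Dark coil spring, 34 mm across, 75 mm high, standing. Origin: centre of its underside, z up.
- plunger_holder: Steel plunger holder, oval foot 30 x 50 mm with a post, 66 mm high, standing. Origin: centre of its underside, z up.
- washer_1: Brass-coloured bearing ring, 33 mm across, 9 mm high, lying on the bench near the front. Origin: centre of its underside.
- washer_2: A second such ring, 33 mm across, 9 mm high. Origin: centre of its underside.
- spanner: Combination spanner, 171 mm long, 27 mm wide, 8 mm high, lying across in front. Origin: centre of its underside, y along its length.

How it is judged (in metres and radians):
On the way, in this order (a step that is already met when the one before it is completed fails the run):
1. the zero arrow stands under the pointer (within 2.5 mm at its tip, one division) and the bezel has been let go, the loupe still on the bench (distance between zero_mark and pointer_tip below 0.0025 m and contact force between the fingers and comparator below 0.05 N and height (world z) of loupe below 0.015 m), for 0.3 s.
2. the loupe is held by its handle, lifted off the bench (height (world z) of lens above 0.03 m and horizontal distance between the grasp point and lens above 0.028 m and contact force between the fingers and loupe above 0.3 N), for 0.2 s.
At the end, for the whole second after the job is handed in: Zero arrow within 2.5 mm (one division) of the pointer's tip; loupe held still by its handle, level within 0.15 rad, lens within 8 mm of the dial's axis, underside 6 to 25 mm above the bezel's rim; neither loupe nor robot touches the comparator (distance between zero_mark and pointer_tip below 0.0025 m and horizontal distance between lens and dial_center below 0.008 m and z of lens in the frame of dial_center between 0.006 and 0.025 m and angle between loupe's own z axis and vertical below 0.15 rad and linear speed of loupe below 0.02 m/s and contact force between the fingers and loupe above 0.3 N and horizontal distance between the grasp point and lens above 0.028 m and contact force between each of loupe, the arm, the fingers and comparator below 0.05 N); the arm keeps its last pose, push and grip.
It fails at once if the loupe strikes the comparator (contact force between loupe and comparator above 1 N).
It fails at once if the vial is shifted by more than 15 mm or tipped (distance of vial from where it was at the start of the episode above 0.015 m or angle between vial's own z axis and vertical above 0.3 rad).
It fails at once if the spring is shifted by more than 15 mm or tipped (distance of valve_spring from where it was at the start of the episode above 0.015 m or angle between valve_spring's own z axis and vertical above 0.3 rad).
It fails at once if the plunger holder is shifted by more than 15 mm or tipped (distance of plunger_holder from where it was at the start of the episode above 0.015 m or angle between plunger_holder's own z axis and vertical above 0.3 rad).
It fails at once if a bearing ring or the spanner is shifted by more than 15 mm (distance of any of washer_1, washer_2, spanner from where it was at the start of the episode above 0.015 m).
It also fails if it takes over 72 s, if anything falls off the work surface, if the arm or the gripper's body presses on something with over 40 N, if the wrist force passes 120 N, or if a joint passes its speed limit or range.

## Working session

There is one attempt and no reset: what is moved stays moved. The work goes in short steps, Python scripts to look and compute and a tool call to move; the robot and the scene stay as the last step left them, time stands still between calls to the robot, and variables do not carry over. Pictures are saved under pics/ and viewed, at most 12 in all, crops included, and the job is handed in when it is done.

Besides the shell and the picture viewer there is one more tool, called after "Emit:" as a command line: name --argument value ..., lists and objects as JSON in quotes. drive_tool: Moves the arm, as the interface text tells. Its arguments: {"type":"object","properties":{"moves":{"type":"array"},"force":{"type":"number"}},"required":["moves"]}

```bash
ls; mkdir -p pics; python3 - <<'E'
from cell import sensors, vision, env
import cv2,numpy as np
o=sensors.get_obs()
print(o)
ims=[]
for n in ["scene","side","wrist"]:
    c=vision.read_camera(n); cv2.imwrite(f"pics/{n}0.png",c["image"][:,:,::-1])
    print(n,c["fx"],c["fy"],c["cx"],c["cy"],np.round(c["R"],4).tolist(),np.round(c["t"],4).tolist())
    np.savez(f"{n}0.npz",**c)
    if n!="wrist": cv2.imwrite(f"pics/{n}0b.png",cv2.resize(c["image"][:,:,::-1],(800,600),interpolation=cv2.INTER_CUBIC))
E
```

```text
pics
{'time_s': 0.0, 'qpos': array([73.51684402, 18.43782912, -4.01396941, 83.17567309,  1.29545321,
       78.54186915, -3.25798752]), 'joint_velocities': array([ 0.02285431, -0.02542833,  0.06321949,  0.00118161, -0.06443814,
       -0.08020928,  0.01944106]), 'effort': array([ 3.74149386e-04, -4.91297150e+01, -4.03531976e-01, -3.12536681e+01,
       -6.37151767e-02,  4.38858045e-02,  1.98449525e-04]), 'tool_pos': array([ 0.1929651 , -0.62011936,  0.2294685 ]), 'tool_rot': array([-1.79889893e+02,  6.81597945e-03,  1.72935497e+01]), 'force': array([0.67319456, 0.43025271, 0.13780823]), 'wrist_torque': array([ 0.01141239, -0.0068713 ,  0.05855916]), 'grasp_force': 0.0, 'grip_width': 0.08708586963886707}
scene 459.8320769925771 459.8320769925771 255.16841767751356 187.44769251804956 [[-0.5128, -0.8585, 0.0102], [-0.5263, 0.3049, -0.7938], [0.6783, -0.4124, -0.6082]] [0.3086, 0.3182, 0.9676]
side 468.4749780890762 468.4749780890762 260.1885716777525 193.2203442714923 [[0.9686, -0.2472, 0.0251], [-0.0666, -0.3554, -0.9324], [0.2394, 0.9014, -0.3607]] [-0.4503, 0.1369, 1.1022]
wrist 280.29719243552563 280.29719243552563 255.12929425366391 193.68044247025776 [[0.2975, -0.9547, -0.0029], [-0.9166, -0.2865, 0.2788], [-0.267, -0.0803, -0.9604]] [-0.6492, -0.0345, 0.3915]
```

View pics/scene0b.png

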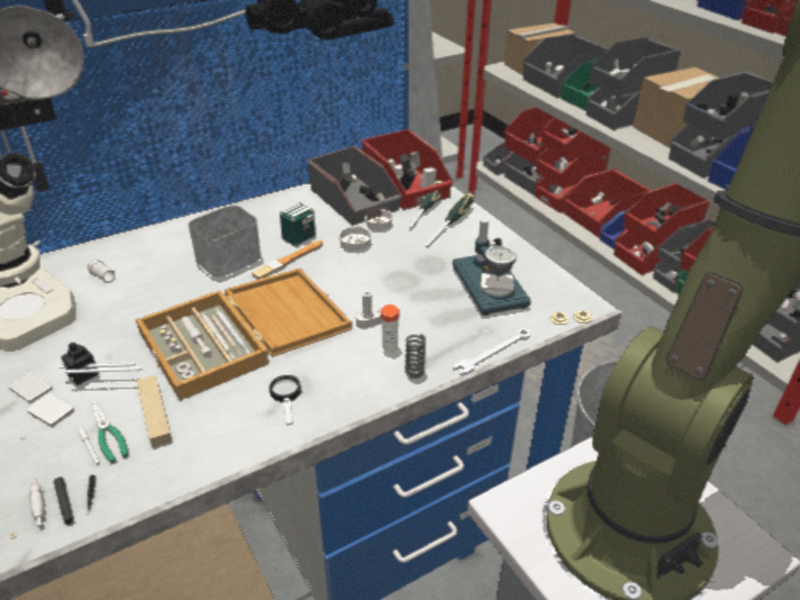

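View pics/side0b.png

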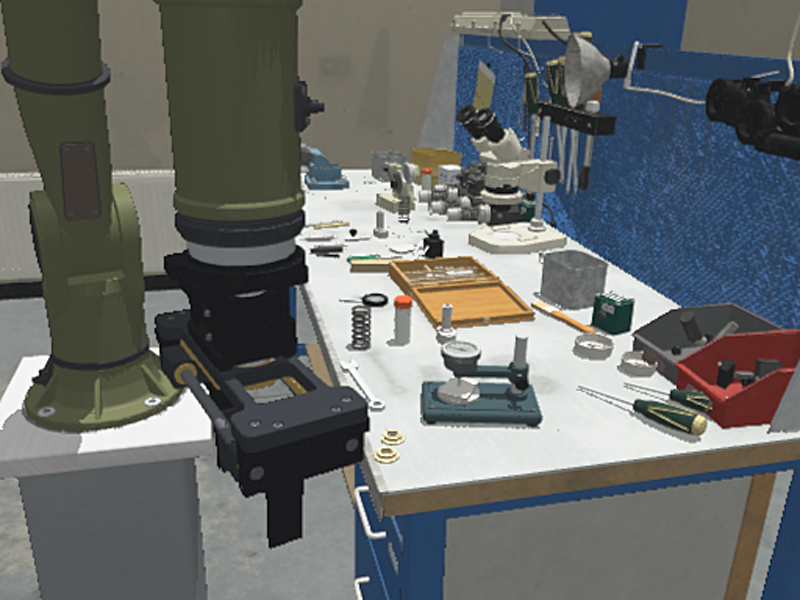

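View pics/wrist0.png

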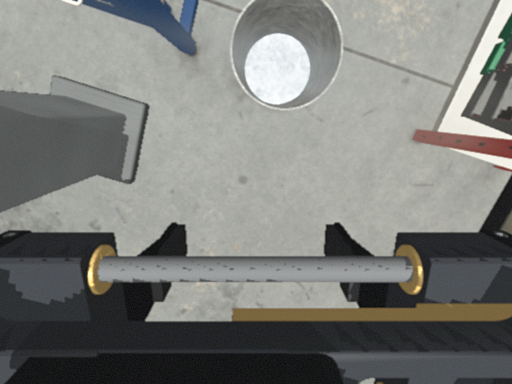

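The scene and side views show the loupe on the left, its ring at scene (285,387). The vial, spring and plunger holder stand between it and the comparator, whose dial is at scene (500,257) and side (462,350). I'll triangulate these now.

```bash
cat > h.py <<'E'
import numpy as np, cv2
from scipy.optimize import least_squares
def load(n): return dict(np.load(n+"0.npz"))
def plane(c,u,v,z):
    d=c["R"].T@np.array([(u-c["cx"])/c["fx"],(v-c["cy"])/c["fy"],1]); o=-c["R"].T@c["t"]
    return o+d*(z-o[2])/d[2]
def proj(c,X):
    p=np.asarray(X)@c["R"].T+c["t"]; return np.stack([c["fx"]*p[...,0]/p[...,2]+c["cx"],c["fy"]*p[...,1]/p[...,2]+c["cy"]],-1)
def crop(im,x0,y0,x1,y1,s): return cv2.resize(im[y0:y1,x0:x1],None,fx=s,fy=s,interpolation=cv2.INTER_CUBIC)
E
python3 - <<'E'
from h import *
S,D=load("scene"),load("side");k=.64
P=dict(dial=(500,257,.098),lring=(285,387,.006),hend=(289,423,.003),vialcap=(390,313,.085),spring=(415,338,.075),post=(367,294,.066),w1=(559,318,.005),w2=(582,316,.005),sp1=(460,367,.004),sp2=(528,334,.004),coltop=(484,223,.122))
Q=dict(dial=(462,350,.098),lring=(375,299,.006),hend=(342,300,.003),vialcap=(402,300,.085),spring=(361,310,.075),post=(446,307,.066),w1=(392,437,.005),w2=(386,454,.005),sp2=(378,405,.004),coltop=(520,338,.122))
for n in P:
    print(n,plane(S,P[n][0]*k,P[n][1]*k,P[n][2]).round(3), plane(D,Q[n][0]*k,Q[n][1]*k,Q[n][2]).round(3) if n in Q else "")
w=load("wrist"); print("wristcam",-w["R"].T@w["t"])
a=crop(S["image"],285,135,345,205,6); b=crop(D["image"],262,205,352,275,6)
c=crop(S["image"],150,225,215,280,6)[:, :400]; d=crop(D["image"],205,175,272,230,6)[:, :400]
top=np.hstack([a[:270],b[:270,:420]]) if 0 else None
out=np.zeros((600,800,3),np.uint8)
a=crop(S["image"],290,135,345,205,4.2)  # 231x294
out[:a.shape[0],:a.shape[1]]=a
b=crop(D["image"],265,208,351,276,4.2); out[:b.shape[0],300:300+b.shape[1]]=b
c=crop(S["image"],165,235,200,275,7); out[300:300+c.shape[0],:c.shape[1]]=c
d=crop(D["image"],208,180,258,205,7); out[300:300+d.shape[0],300:300+d.shape[1]]=d
cv2.imwrite("pics/c1.png",out[:,:,::-1])
E
```

```text
dial [ 0.494 -0.149  0.098] [ 0.503 -0.159  0.098]
lring [0.474 0.291 0.006] [0.475 0.297 0.006]
hend [0.402 0.316 0.003] [0.41  0.311 0.003]
vialcap [0.469 0.097 0.085] [0.476 0.082 0.085]
spring [0.404 0.088 0.075] [0.402 0.074 0.075]
post [0.556 0.093 0.066] [0.556 0.083 0.066]
w1 [ 0.386 -0.213  0.005] [ 0.389 -0.218  0.005]
w2 [ 0.37  -0.253  0.005] [ 0.371 -0.257  0.005]
sp1 [0.372 0.017 0.004] 
sp2 [ 0.381 -0.136  0.004] [ 0.389 -0.126  0.004]
coltop [ 0.573 -0.168  0.122] [ 0.579 -0.186  0.122]
wristcam [ 0.26601618 -0.59823844  0.38374009]
```

View pics/c1.png

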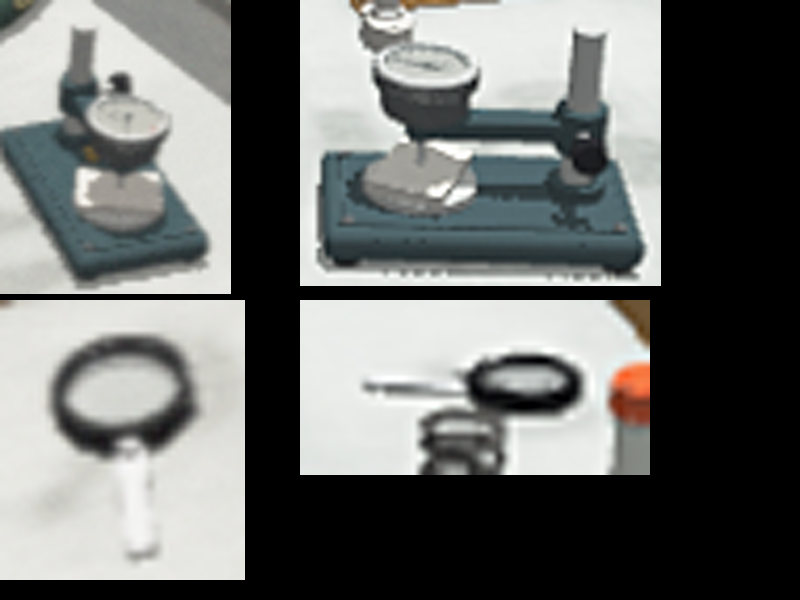

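Both views agree on the positions: dial near (0.498,-0.154), loupe ring near (0.475,0.294), handle end near (0.406,0.313). Next I'll bring the wrist camera over the dial.

Emit:
drive_tool --moves '[{"x": 215,"y": -177,"z": 20},{"x": 430,"y": -354,"z": 60},{"x": 430,"y": -354,"z": 60},{"x": 430,"y": -354,"z": 60},{"x": 430,"y": -354,"z": 60},{"x": 430,"y": -354,"z": 60},{"x": 430,"y": -354,"z": 60},{"x": 430,"y": -354,"z": 60},{"x": 430,"y": -354,"z": 60},{"x": 430,"y": -354,"z": 60},{"x": 430,"y": -354,"z": 60},{"x": 430,"y": -354,"z": 60},{"x": 430,"y": -354,"z": 60},{"x": 430,"y": -354,"z": 60},{"x": 430,"y": -354,"z": 60},{"x": 430,"y": -354,"z": 60}]'

```text
invalid input at $.moves[0]: expected keys x, y, z, rx, ry, rz, fingers
```

```bash
python3 - <<'E'
from h import *
from cell import sensors, vision
o=sensors.get_obs(); print(o["time_s"],o["qpos"].round(1),o["tool_pos"],o["tool_rot"],o["force"])
c=vision.read_camera("wrist"); np.savez("wd.npz",**c)
u=proj(c,[.498,-.154,.099]); print(u)
x,y=u.astype(int); x0=max(x-60,0);y0=max(y-50,0); print(x0,y0)
cv2.imwrite("pics/wd.png",crop(c["image"],x0,y0,x0+120,y0+95,6)[:,:,::-1])
E
```

```text
0.15 [73.5 18.4 -4.  83.2  1.3 78.5 -3.3] [ 0.19303484 -0.62024421  0.22971297] [-1.79915488e+02  4.90961452e-03  1.72923425e+01] [ 0.81804047 -0.88143236  0.10706401]
[-309.62549945 -474.49216765]
0 0
```

View pics/wd.png

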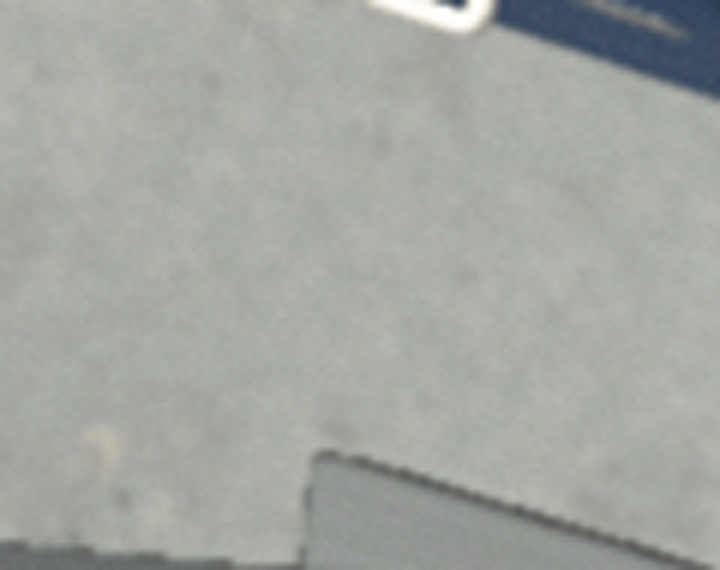

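The call was refused because every row needs all seven keys, so the arm hasn't moved and this picture shows only the floor. I'll resend it with full rows.

Emit:
drive_tool --moves '[{"x": 215,"y": -177,"z": 20,"rx": 0,"ry": 0,"rz": 0,"fingers": -1},{"x": 430,"y": -354,"z": 60,"rx": 0,"ry": 0,"rz": 0,"fingers": -1},{"x": 430,"y": -354,"z": 60,"rx": 0,"ry": 0,"rz": 0,"fingers": -1},{"x": 430,"y": -354,"z": 60,"rx": 0,"ry": 0,"rz": 0,"fingers": -1},{"x": 430,"y": -354,"z": 60,"rx": 0,"ry": 0,"rz": 0,"fingers": -1},{"x": 430,"y": -354,"z": 60,"rx": 0,"ry": 0,"rz": 0,"fingers": -1},{"x": 430,"y": -354,"z": 60,"rx": 0,"ry": 0,"rz": 0,"fingers": -1},{"x": 430,"y": -354,"z": 60,"rx": 0,"ry": 0,"rz": 0,"fingers": -1},{"x": 430,"y": -354,"z": 60,"rx": 0,"ry": 0,"rz": 0,"fingers": -1},{"x": 430,"y": -354,"z": 60,"rx": 0,"ry": 0,"rz": 0,"fingers": -1},{"x": 430,"y": -354,"z": 60,"rx": 0,"ry": 0,"rz": 0,"fingers": -1},{"x": 430,"y": -354,"z": 60,"rx": 0,"ry": 0,"rz": 0,"fingers": -1},{"x": 430,"y": -354,"z": 60,"rx": 0,"ry": 0,"rz": 0,"fingers": -1},{"x": 430,"y": -354,"z": 60,"rx": 0,"ry": 0,"rz": 0,"fingers": -1}]'

```text
time_s: 1.95
tool_pos: [0.4982, -0.1557, 0.1707]
tool_rot: [180.0, -0.0, 17.2]
force: [-0.1, 1.0, 0.5]
grip_width: 0.087
grasp_force: 0.0
```

```bash
python3 - <<'E'
from h import *
from cell import sensors, vision
o=sensors.get_obs(); print(o["time_s"],o["qpos"].round(1),o["tool_pos"])
c=vision.read_camera("wrist"); np.savez("wd.npz",**c)
u=proj(c,[.498,-.154,.099]); print(u)
x,y=u.astype(int); x0=max(x-66,0);y0=max(y-50,0); print(x0,y0)
cv2.imwrite("pics/wd2.png",crop(c["image"],x0,y0,x0+132,y0+98,6)[:,:,::-1])
E
```

```text
1.95 [ 41.4   6.7 -28.7 104.9   3.5  69.2 -61.1] [ 0.49824871 -0.15566013  0.17065345]
[252.86363306 205.45387511]
186 155
```

View pics/wd2.png

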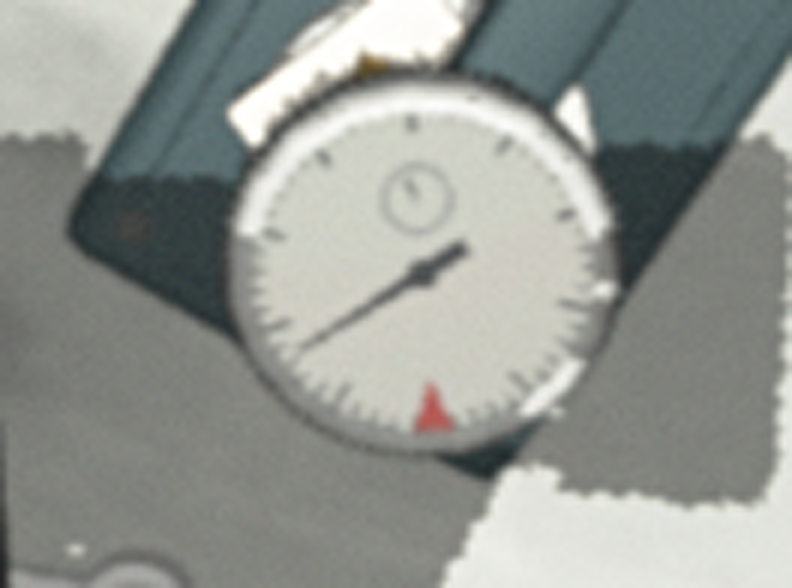

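The close view shows the dial hub at crop (424,271), the pointer tip at (303,347) and the red arrow from (431,385) to (433,430). The bezel outline spans columns 228–618 and rows 70–455.

```bash
python3 - <<'E'
from h import *
c=dict(np.load("wd.npz"))
def w(x,y,z): return plane(c,186+x/6-.4,155+y/6-.4,z)
hub=w(424.5,271,.0965); tip=w(303,347,.096); a1=w(431,385,.096); a2=w(433.5,428,.096)
print("hub",hub,"rimcentre",w(423,262.5,.1), "rimL/R",w(228,262,.097),w(618,262,.097),w(423,70,.1),w(423,455,.094))
A=lambda p:(np.degrees(np.arctan2(*(p-hub)[1::-1])),np.linalg.norm((p-hub)[:2])*1e3)
print("tip",A(tip),"arrow",A(a1),A(a2))
for a,b,n in((225,265,0),):pass
# predicted dial / check axis: column direction
S=load("scene")
E
```

```text
hub [ 0.50296272 -0.1555651   0.0965    ] rimcentre [ 0.50513555 -0.15465674  0.1       ] rimL/R [ 0.49613706 -0.12851834  0.097     ] [ 0.51251188 -0.18130968  0.097     ] [ 0.53116813 -0.14656153  0.1       ] [ 0.47480027 -0.16410573  0.094     ]
tip (np.float64(140.85225617108654), np.float64(21.065494291379576)) arrow (np.float64(-159.61984041242826), np.float64(17.55805131956403)) (np.float64(-159.59699792108552), np.float64(24.30599117973841))
```

The tip radius comes out at 21.07 mm and the arrow lies in line, so the measurement holds. The arrow has to turn 59.5° (1.04 rad) clockwise from above. I'll pre-rotate −0.52 and go down round the bezel.

Emit:
drive_tool --moves '[{"x": 4.5,"y": 1.4,"z": 0,"rx": 0,"ry": 0,"rz": -0.17,"fingers": -1},{"x": 4.5,"y": 1.4,"z": 0,"rx": 0,"ry": 0,"rz": -0.34,"fingers": -1},{"x": 4.5,"y": 1.4,"z": 15,"rx": 0,"ry": 0,"rz": -0.52,"fingers": -1},{"x": 4.5,"y": 1.4,"z": 30,"rx": 0,"ry": 0,"rz": -0.52,"fingers": -1},{"x": 4.5,"y": 1.4,"z": 50,"rx": 0,"ry": 0,"rz": -0.52,"fingers": -1},{"x": 4.5,"y": 1.4,"z": 70,"rx": 0,"ry": 0,"rz": -0.52,"fingers": -1},{"x": 4.5,"y": 1.4,"z": 85,"rx": 0,"ry": 0,"rz": -0.52,"fingers": -1},{"x": 4.5,"y": 1.4,"z": 85,"rx": 0,"ry": 0,"rz": -0.52,"fingers": -1},{"x": 4.5,"y": 1.4,"z": 85,"rx": 0,"ry": 0,"rz": -0.52,"fingers": -1}]'

```text
time_s: 3.12
tool_pos: [0.5037, -0.1549, 0.0861]
tool_rot: [180.0, -0.0, 47.0]
force: [-0.0, 0.1, 0.8]
grip_width: 0.0871
grasp_force: 0.0
```

Emit:
drive_tool --moves '[{"x": 0,"y": 0,"z": 0,"rx": 0,"ry": 0,"rz": 0,"fingers": 1},{"x": 0,"y": 0,"z": 0,"rx": 0,"ry": 0,"rz": 0,"fingers": 1},{"x": 0,"y": 0,"z": 0,"rx": 0,"ry": 0,"rz": 0,"fingers": 1},{"x": 0,"y": 0,"z": 0,"rx": 0,"ry": 0,"rz": 0,"fingers": 1},{"x": 0,"y": 0,"z": 0,"rx": 0,"ry": 0,"rz": 0,"fingers": 1},{"x": 0,"y": 0,"z": 0,"rx": 0,"ry": 0,"rz": 0,"fingers": 1}]' --force 15

```text
time_s: 3.88
tool_pos: [0.5032, -0.1548, 0.0857]
tool_rot: [-180.0, 0.0, 47.1]
force: [-1.9, 0.4, 2.1]
grip_width: 0.0572
grasp_force: 15.0
```

Gripped at 57 mm with 15 N. Now I'll turn it 1.04 rad.

Emit:
drive_tool --moves '[{"x": 0,"y": 0,"z": 0,"rx": 0,"ry": 0,"rz": 0.1,"fingers": 1},{"x": 0,"y": 0,"z": 0,"rx": 0,"ry": 0,"rz": 0.2,"fingers": 1},{"x": 0,"y": 0,"z": 0,"rx": 0,"ry": 0,"rz": 0.3,"fingers": 1},{"x": 0,"y": 0,"z": 0,"rx": 0,"ry": 0,"rz": 0.4,"fingers": 1},{"x": 0,"y": 0,"z": 0,"rx": 0,"ry": 0,"rz": 0.5,"fingers": 1},{"x": 0,"y": 0,"z": 0,"rx": 0,"ry": 0,"rz": 0.6,"fingers": 1},{"x": 0,"y": 0,"z": 0,"rx": 0,"ry": 0,"rz": 0.7,"fingers": 1},{"x": 0,"y": 0,"z": 0,"rx": 0,"ry": 0,"rz": 0.8,"fingers": 1},{"x": 0,"y": 0,"z": 0,"rx": 0,"ry": 0,"rz": 0.9,"fingers": 1},{"x": 0,"y": 0,"z": 0,"rx": 0,"ry": 0,"rz": 1.0,"fingers": 1},{"x": 0,"y": 0,"z": 0,"rx": 0,"ry": 0,"rz": 1.04,"fingers": 1},{"x": 0,"y": 0,"z": 0,"rx": 0,"ry": 0,"rz": 1.04,"fingers": 1},{"x": 0,"y": 0,"z": 0,"rx": 0,"ry": 0,"rz": 1.04,"fingers": 1}]'

```text
time_s: 5.5
tool_pos: [0.5032, -0.1549, 0.0857]
tool_rot: [180.0, -0.0, -12.5]
force: [-0.4, -0.3, 2.5]
grip_width: 0.0572
grasp_force: 15.0
```

Emit:
drive_tool --moves '[{"x": 0,"y": 0,"z": 0,"rx": 0,"ry": 0,"rz": 0,"fingers": -1},{"x": 0,"y": 0,"z": 0,"rx": 0,"ry": 0,"rz": 0,"fingers": -1},{"x": 0,"y": 0,"z": 0,"rx": 0,"ry": 0,"rz": 0,"fingers": -1},{"x": 0,"y": 0,"z": 0,"rx": 0,"ry": 0,"rz": 0,"fingers": -1},{"x": 0,"y": 0,"z": -30,"rx": 0,"ry": 0,"rz": 0,"fingers": -1},{"x": 0,"y": 0,"z": -60,"rx": 0,"ry": 0,"rz": 0,"fingers": -1},{"x": 0,"y": 0,"z": -85,"rx": 0,"ry": 0,"rz": 0,"fingers": -1},{"x": 0,"y": 0,"z": -85,"rx": 0,"ry": 0,"rz": 0,"fingers": -1},{"x": 0,"y": 0,"z": -85,"rx": 0,"ry": 0,"rz": 0,"fingers": -1}]'

```text
time_s: 6.62
tool_pos: [0.5027, -0.1548, 0.1696]
tool_rot: [180.0, 0.1, -12.5]
force: [-1.0, -0.1, -0.3]
grip_width: 0.0871
grasp_force: 0.0
```

```bash
python3 - <<'E'
from h import *
from cell import sensors, vision
o=sensors.get_obs(); print(o["time_s"],o["qpos"].round(1),o["tool_pos"])
c=vision.read_camera("wrist"); np.savez("we.npz",**c)
u=proj(c,[.503,-.1555,.0965]); print(u)
x,y=u.astype(int); x0=max(x-55,0);y0=max(y-45,0); print(x0,y0)
cv2.imwrite("pics/we.png",crop(c["image"],x0,y0,x0+110,y0+90,6)[:,:,::-1])
E
```

```text
6.625 [ 36.6   7.  -23.9 104.5   3.   69.2 -90.7] [ 0.50266714 -0.15475217  0.16963428]
[255.54286547 204.70798992]
200 159
```

View pics/we.png

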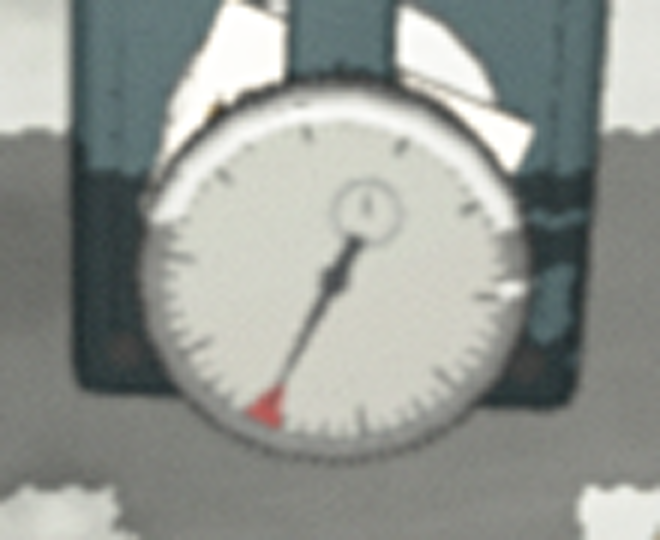

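The arrow now stands exactly under the pointer: hub (334,280), pointer tip (280,385), arrow (280,388) to (265,418), all on one line. The bezel has been let go. I'll go over the loupe, turning half round so joint 7 stays in range.

Emit:
drive_tool --moves '[{"x": 0,"y": 0,"z": -10,"rx": 0,"ry": 0,"rz": -0.17,"fingers": -1},{"x": -8,"y": -25,"z": -10,"rx": 0,"ry": 0,"rz": -0.34,"fingers": -1},{"x": -17,"y": -50,"z": -10,"rx": 0,"ry": 0,"rz": -0.51,"fingers": -1},{"x": -25,"y": -75,"z": -10,"rx": 0,"ry": 0,"rz": -0.68,"fingers": -1},{"x": -35,"y": -100,"z": -10,"rx": 0,"ry": 0,"rz": -0.85,"fingers": -1},{"x": -43,"y": -125,"z": -10,"rx": 0,"ry": 0,"rz": -1.02,"fingers": -1},{"x": -52,"y": -150,"z": -10,"rx": 0,"ry": 0,"rz": -1.19,"fingers": -1},{"x": -61,"y": -175,"z": -10,"rx": 0,"ry": 0,"rz": -1.36,"fingers": -1},{"x": -70,"y": -200,"z": -10,"rx": 0,"ry": 0,"rz": -1.53,"fingers": -1},{"x": -78,"y": -225,"z": -10,"rx": 0,"ry": 0,"rz": -1.7,"fingers": -1},{"x": -87,"y": -250,"z": -10,"rx": 0,"ry": 0,"rz": -1.87,"fingers": -1},{"x": -96,"y": -275,"z": -10,"rx": 0,"ry": 0,"rz": -2.04,"fingers": -1},{"x": -104,"y": -300,"z": -10,"rx": 0,"ry": 0,"rz": -2.21,"fingers": -1},{"x": -113,"y": -325,"z": -10,"rx": 0,"ry": 0,"rz": -2.38,"fingers": -1},{"x": -122,"y": -350,"z": -10,"rx": 0,"ry": 0,"rz": -2.55,"fingers": -1},{"x": -130,"y": -375,"z": -10,"rx": 0,"ry": 0,"rz": -2.72,"fingers": -1},{"x": -140,"y": -400,"z": -10,"rx": 0,"ry": 0,"rz": -2.89,"fingers": -1},{"x": -150,"y": -432,"z": -5,"rx": 0,"ry": 0,"rz": -3.05,"fingers": -1},{"x": -150,"y": -432,"z": 0,"rx": 0,"ry": 0,"rz": -3.09,"fingers": -1},{"x": -150,"y": -432,"z": 0,"rx": 0,"ry": 0,"rz": -3.09,"fingers": -1}]'

```text
time_s: 9.18
tool_pos: [0.4498, 0.2982, 0.1691]
tool_rot: [-179.9, -0.1, 164.5]
force: [0.3, -1.0, -1.3]
grip_width: 0.087
grasp_force: 0.0
```

```bash
python3 - <<'E'
from h import *
from cell import sensors, vision
o=sensors.get_obs(); print(o["time_s"],o["qpos"].round(1),o["tool_pos"],o["tool_rot"],o["joint_velocities"].round(1))
c=vision.read_camera("wrist"); np.savez("wl.npz",**c)
u=proj(c,[.45,.30,0]); print(u)
x,y=u.astype(int); x0=max(x-65,0);y0=max(y-60,0); print(x0,y0)
cv2.imwrite("pics/wl.png",crop(c["image"],x0,y0,x0+130,y0+100,6)[:,:,::-1])
E
```

```text
9.175 [ 11.7  13.6 -54.  101.9  11.6  70.5  29. ] [0.44977571 0.29820301 0.16907986] [-1.79875801e+02 -1.12777300e-01  1.64472265e+02] [ 0.7 -1.1  0.7 -0.5 -0.2  0.2 -0.8]
[257.14063398 179.80505666]
192 119
```

View pics/wl.png

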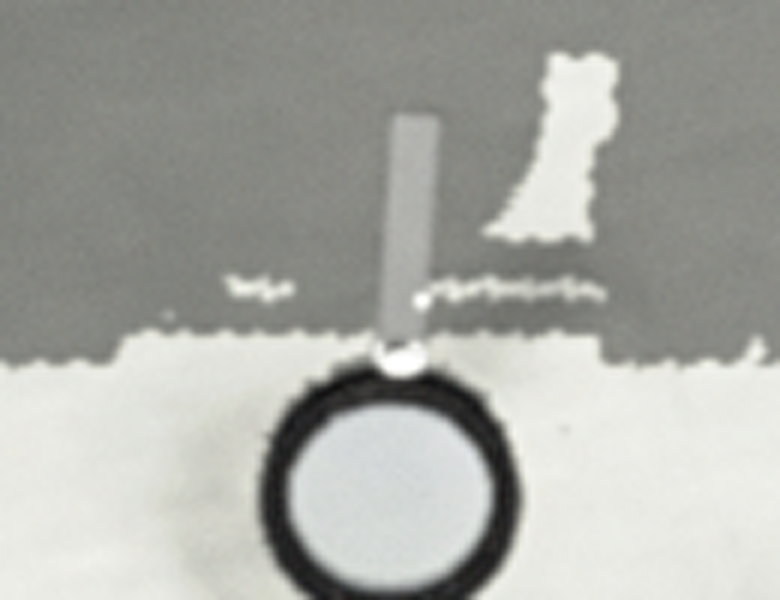

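The picture shows the handle end at crop (416,116), the handle at the ring at (404,335) and the lens opening centred near (391,496).

```bash
python3 - <<'E'
from h import *
c=dict(np.load("wl.npz"))
def w(x,y,z): return plane(c,192+x/6-.4,119+y/6-.4,z)
e=w(416,116,.005); j=w(404,335,.005); L=w(391,496,.010)
print(e,j,L)
for a,b in((e,j),(e,L)): d=b-a; print(np.degrees(np.arctan2(d[1],d[0])),np.linalg.norm(d[:2]))
d=(L-e)[:2];d/=np.linalg.norm(d); yaw=np.arctan2(d[1],d[0]); 
g=e[:2]+d*.028; print("grasp",g)
p=np.array([.44978,.29820]); t=np.radians(164.47)
D=g-p; print("tool x,y",D@[np.cos(t),np.sin(t)],D@[np.sin(t),-np.cos(t)],"yaw",np.degrees(yaw)+180)
E
```

```text
[0.40370901 0.31711852 0.005     ] [0.44326477 0.30398132 0.005     ] [0.47249222 0.29329371 0.01      ]
-18.372281563283476 0.04168025607005784
-19.10482359472885 0.07279251711298217
grasp [0.43016681 0.30795419]
tool x,y 0.02150873485984835 0.0041467735919630795 yaw 160.89517640527114
```

The handle direction comes out at yaw −18.7° with 73 mm from handle end to lens, against 74.5 mm expected. I'll descend onto the handle and grip it 28 mm from its end.

Emit:
drive_tool --moves '[{"x": 21.5,"y": 4,"z": 40,"rx": 0,"ry": 0,"rz": 0.056,"fingers": -0.5},{"x": 21.5,"y": 4,"z": 80,"rx": 0,"ry": 0,"rz": 0.056,"fingers": -0.5},{"x": 21.5,"y": 4,"z": 115,"rx": 0,"ry": 0,"rz": 0.056,"fingers": -0.5},{"x": 21.5,"y": 4,"z": 140,"rx": 0,"ry": 0,"rz": 0.056,"fingers": -0.5},{"x": 21.5,"y": 4,"z": 152,"rx": 0,"ry": 0,"rz": 0.056,"fingers": -0.5},{"x": 21.5,"y": 4,"z": 157,"rx": 0,"ry": 0,"rz": 0.056,"fingers": -0.5},{"x": 21.5,"y": 4,"z": 159,"rx": 0,"ry": 0,"rz": 0.056,"fingers": -0.5},{"x": 21.5,"y": 4,"z": 159,"rx": 0,"ry": 0,"rz": 0.056,"fingers": -0.5},{"x": 21.5,"y": 4,"z": 159,"rx": 0,"ry": 0,"rz": 0.056,"fingers": -0.5}]'

```text
time_s: 10.35
tool_pos: [0.4311, 0.3092, 0.0121]
tool_rot: [180.0, 0.1, 161.3]
force: [-0.5, -0.4, 0.3]
grip_width: 0.0653
grasp_force: 0.0
```

Emit:
drive_tool --moves '[{"x": 0,"y": 0,"z": 0,"rx": 0,"ry": 0,"rz": 0,"fingers": 1},{"x": 0,"y": 0,"z": 0,"rx": 0,"ry": 0,"rz": 0,"fingers": 1},{"x": 0,"y": 0,"z": 0,"rx": 0,"ry": 0,"rz": 0,"fingers": 1},{"x": 0,"y": 0,"z": 0,"rx": 0,"ry": 0,"rz": 0,"fingers": 1},{"x": 0,"y": 0,"z": 0,"rx": 0,"ry": 0,"rz": 0,"fingers": 1},{"x": 0,"y": 0,"z": 0,"rx": 0,"ry": 0,"rz": 0,"fingers": 1},{"x": 0,"y": 0,"z": 0,"rx": 0,"ry": 0,"rz": 0,"fingers": 1},{"x": 0,"y": 0,"z": 0,"rx": 0,"ry": 0,"rz": 0,"fingers": 1},{"x": 0,"y": 0,"z": 0,"rx": 0,"ry": 0,"rz": 0,"fingers": 1},{"x": 0,"y": 0,"z": 0,"rx": 0,"ry": 0,"rz": 0,"fingers": 1}]' --force 35

```text
time_s: 11.6
tool_pos: [0.4306, 0.309, 0.0115]
tool_rot: [-180.0, 0.0, 161.3]
force: [0.0, 0.8, 0.3]
grip_width: 0.0081
grasp_force: 35.0
```

It's gripped, but the tips stand 3.5 mm up and overlap the handle only thinly. I'll open, go 2.5 mm lower and grip again.

Emit:
drive_tool --moves '[{"x": 0,"y": 0,"z": 0,"rx": 0,"ry": 0,"rz": 0,"fingers": -0.5},{"x": 0,"y": 0,"z": 0,"rx": 0,"ry": 0,"rz": 0,"fingers": -0.5},{"x": 0,"y": 0,"z": 2.5,"rx": 0,"ry": 0,"rz": 0,"fingers": -0.5},{"x": 0,"y": 0,"z": 2.5,"rx": 0,"ry": 0,"rz": 0,"fingers": -0.5},{"x": 0,"y": 0,"z": 2.5,"rx": 0,"ry": 0,"rz": 0,"fingers": 1},{"x": 0,"y": 0,"z": 2.5,"rx": 0,"ry": 0,"rz": 0,"fingers": 1},{"x": 0,"y": 0,"z": 2.5,"rx": 0,"ry": 0,"rz": 0,"fingers": 1},{"x": 0,"y": 0,"z": 2.5,"rx": 0,"ry": 0,"rz": 0,"fingers": 1},{"x": 0,"y": 0,"z": 2.5,"rx": 0,"ry": 0,"rz": 0,"fingers": 1},{"x": 0,"y": 0,"z": 2.5,"rx": 0,"ry": 0,"rz": 0,"fingers": 1},{"x": 0,"y": 0,"z": 2.5,"rx": 0,"ry": 0,"rz": 0,"fingers": 1},{"x": 0,"y": 0,"z": 2.5,"rx": 0,"ry": 0,"rz": 0,"fingers": 1}]' --force 35

```text
time_s: 13.1
tool_pos: [0.4306, 0.309, 0.009]
tool_rot: [-180.0, 0.0, 161.3]
force: [-0.3, 0.1, 0.6]
grip_width: 0.0092
grasp_force: 35.0
```

Emit:
drive_tool --moves '[{"x": 0,"y": 0,"z": -5,"rx": 0,"ry": 0,"rz": 0,"fingers": 1},{"x": 0,"y": 0,"z": -15,"rx": 0,"ry": 0,"rz": 0,"fingers": 1},{"x": 0,"y": 0,"z": -30,"rx": 0,"ry": 0,"rz": 0,"fingers": 1},{"x": 0,"y": 0,"z": -50,"rx": 0,"ry": 0,"rz": 0,"fingers": 1},{"x": 0,"y": 0,"z": -75,"rx": 0,"ry": 0,"rz": 0,"fingers": 1},{"x": 0,"y": 0,"z": -100,"rx": 0,"ry": 0,"rz": 0,"fingers": 1},{"x": 0,"y": 0,"z": -125,"rx": 0,"ry": 0,"rz": 0,"fingers": 1},{"x": 0,"y": 0,"z": -145,"rx": 0,"ry": 0,"rz": 0,"fingers": 1},{"x": 0,"y": 0,"z": -150,"rx": 0,"ry": 0,"rz": 0,"fingers": 1},{"x": 0,"y": 0,"z": -150,"rx": 0,"ry": 0,"rz": 0,"fingers": 1}]'

```text
time_s: 14.35
tool_pos: [0.4307, 0.3088, 0.159]
tool_rot: [-180.0, 0.0, 161.3]
force: [0.1, 0.5, -0.2]
grip_width: 0.0092
grasp_force: 35.0
```

```bash
python3 - <<'E'
from h import *
from cell import sensors, vision
o=sensors.get_obs(); print(o["time_s"],o["qpos"].round(1),o["tool_pos"],o["tool_rot"])
out=np.zeros((520,800,3),np.uint8)
c=vision.read_camera("wrist"); np.savez("wg.npz",**c)
a=crop(c["image"],190,190,320,384,2.6);out[:a.shape[0],:a.shape[1]]=a
c=vision.read_camera("side"); np.savez("sg.npz",**c)
u=proj(c,[.452,.302,.153]); print(u)
x,y=u.astype(int); x0=x-45;y0=y-50;print(x0,y0)
a=crop(c["image"],x0,y0,x0+90,y0+100,5);out[:a.shape[0],345:345+a.shape[1]]=a
cv2.imwrite("pics/g.png",out[:,:,::-1])
E
```

```text
14.35 [ 10.8  12.7 -54.6 104.   11.1  69.   24.1] [0.43067217 0.30878073 0.1590247 ] [-1.79986910e+02  1.67375962e-02  1.61321624e+02]
[232.84314248 146.22635859]
187 96
```

View pics/g.png

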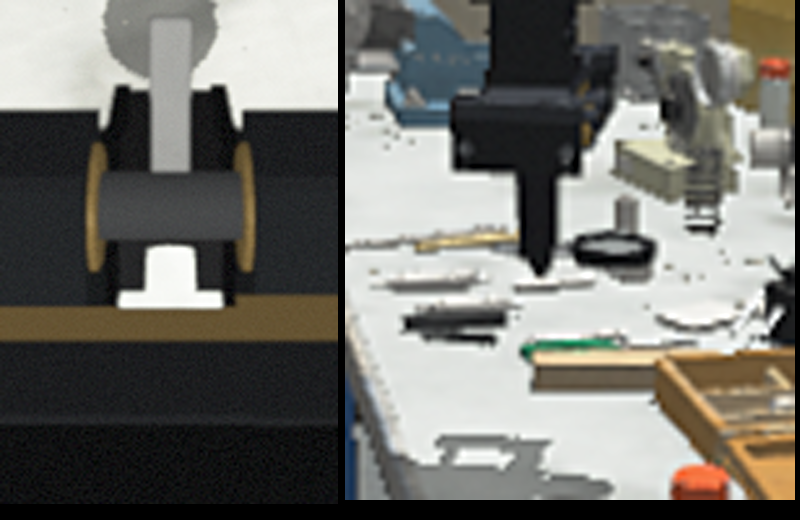

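The loupe is held, its ring at side pixel (240.8,145.6). I'll check that for tilt and work out the transfer.

```bash
python3 - <<'E'
from h import *
c=dict(np.load("sg.npz"))
L=np.array([.4725,.2935])
for z in(.146,.156,.166): print(z,proj(c,[*L,z]))
for z in(.146,.156,.166): print(z,proj(c,[.4735,.2943,z]))
t=np.radians(161.3); D=np.array([.503,-.1555])-L
print("tool x,y",D@[np.cos(t),np.sin(t)],D@[np.sin(t),-np.cos(t)])
E
```

```text
0.146 [239.98880778 148.90467057]
0.156 [240.02014866 145.7242655 ]
0.166 [240.05164875 142.52770386]
0.146 [240.25525208 148.8193851 ]
0.156 [240.28724643 145.64090857]
0.166 [240.3194032  142.44629619]
tool x,y -0.17284514624422243 -0.4155187184951038
```

The loupe is level, its ring centre 156 mm up as expected. Carrying it over now at this height, with the underside at 150 mm and the vial only 85 mm tall.

Emit:
drive_tool --moves '[{"x": -4,"y": -10,"z": 0,"rx": 0,"ry": 0,"rz": 0,"fingers": 1},{"x": -12,"y": -30,"z": 0,"rx": 0,"ry": 0,"rz": 0,"fingers": 1},{"x": -25,"y": -60,"z": 0,"rx": 0,"ry": 0,"rz": 0,"fingers": 1},{"x": -37,"y": -90,"z": 0,"rx": 0,"ry": 0,"rz": 0,"fingers": 1},{"x": -50,"y": -120,"z": 0,"rx": 0,"ry": 0,"rz": 0,"fingers": 1},{"x": -62,"y": -150,"z": 0,"rx": 0,"ry": 0,"rz": 0,"fingers": 1},{"x": -75,"y": -180,"z": 0,"rx": 0,"ry": 0,"rz": 0,"fingers": 1},{"x": -87,"y": -210,"z": 0,"rx": 0,"ry": 0,"rz": 0,"fingers": 1},{"x": -100,"y": -240,"z": 0,"rx": 0,"ry": 0,"rz": 0,"fingers": 1},{"x": -112,"y": -270,"z": 0,"rx": 0,"ry": 0,"rz": 0,"fingers": 1},{"x": -125,"y": -300,"z": 0,"rx": 0,"ry": 0,"rz": 0,"fingers": 1},{"x": -137,"y": -330,"z": 0,"rx": 0,"ry": 0,"rz": 0,"fingers": 1},{"x": -150,"y": -360,"z": 0,"rx": 0,"ry": 0,"rz": 0,"fingers": 1},{"x": -160,"y": -385,"z": 0,"rx": 0,"ry": 0,"rz": 0,"fingers": 1},{"x": -168,"y": -404,"z": 0,"rx": 0,"ry": 0,"rz": 0,"fingers": 1},{"x": -172,"y": -413,"z": 0,"rx": 0,"ry": 0,"rz": 0,"fingers": 1},{"x": -173,"y": -415.5,"z": 0,"rx": 0,"ry": 0,"rz": 0,"fingers": 1},{"x": -173,"y": -415.5,"z": 0,"rx": 0,"ry": 0,"rz": 0,"fingers": 1},{"x": -173,"y": -415.5,"z": 0,"rx": 0,"ry": 0,"rz": 0,"fingers": 1}]'

```text
time_s: 16.82
tool_pos: [0.4617, -0.1391, 0.1591]
tool_rot: [180.0, 0.0, 161.4]
force: [0.4, -0.1, -0.2]
grip_width: 0.0093
grasp_force: 35.0
```

```bash
python3 - <<'E'
from h import *
from cell import sensors, vision
o=sensors.get_obs(); print(o["time_s"],o["qpos"].round(1),o["tool_pos"],o["tool_rot"],o["grip_width"])
out=np.zeros((560,800,3),np.uint8)
for i,(n) in enumerate(("scene","side")):
    c=vision.read_camera(n); np.savez(n[:2]+"h.npz",**c)
    u=proj(c,[.503,-.155,.125]); L=proj(c,[.503,-.1555,.156]); print(n,u,L)
    x,y=u.astype(int);x0=x-38;y0=y-40;print(x0,y0)
    a=crop(c["image"],x0,y0,x0+78,y0+80,5);out[:a.shape[0],i*400:i*400+a.shape[1]]=a
cv2.imwrite("pics/h.png",out[:400,:,::-1])
E
```

```text
16.825 [ 44.4   2.2 -31.2 110.7   1.2  67.4  84.2] [ 0.46167108 -0.13908655  0.15909505] [1.79999883e+02 8.91230907e-04 1.61423814e+02] 0.009283606122825524
scene [320.77780582 154.48138316] [322.00354777 145.09228149]
282 114
side [295.55933529 212.14611846] [296.37158839 199.2468102 ]
257 172
```

View pics/h.png

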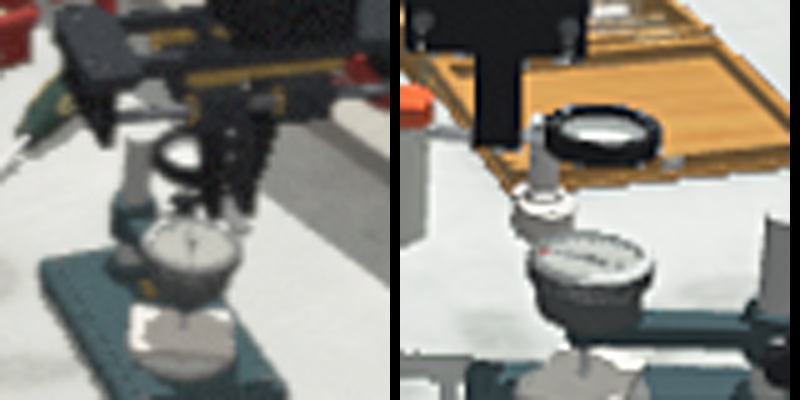

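The side view shows the ring at (297.8,199.0) against a predicted (296.4,199.2), so the lens is about 2–3 mm too far in +x and its height is right. I'll lower 35 mm with a 2 mm correction.

Emit:
drive_tool --moves '[{"x": 2,"y": 0,"z": 5,"rx": 0,"ry": 0,"rz": 0,"fingers": 1},{"x": 2,"y": 0,"z": 12,"rx": 0,"ry": 0,"rz": 0,"fingers": 1},{"x": 2,"y": 0,"z": 20,"rx": 0,"ry": 0,"rz": 0,"fingers": 1},{"x": 2,"y": 0,"z": 27,"rx": 0,"ry": 0,"rz": 0,"fingers": 1},{"x": 2,"y": 0,"z": 32,"rx": 0,"ry": 0,"rz": 0,"fingers": 1},{"x": 2,"y": 0,"z": 34,"rx": 0,"ry": 0,"rz": 0,"fingers": 1},{"x": 2,"y": 0,"z": 34.5,"rx": 0,"ry": 0,"rz": 0,"fingers": 1},{"x": 2,"y": 0,"z": 34.5,"rx": 0,"ry": 0,"rz": 0,"fingers": 1},{"x": 2,"y": 0,"z": 34.5,"rx": 0,"ry": 0,"rz": 0,"fingers": 1},{"x": 2,"y": 0,"z": 34.5,"rx": 0,"ry": 0,"rz": 0,"fingers": 1}]'

```text
time_s: 18.18
tool_pos: [0.4598, -0.1394, 0.1247]
tool_rot: [-180.0, 0.0, 161.3]
force: [1.0, -0.5, -1.1]
grip_width: 0.0086
grasp_force: 35.0
```

```bash
python3 - <<'E'
from h import *
from cell import sensors, vision
o=sensors.get_obs(); print(o["time_s"],o["tool_pos"],o["tool_rot"],o["force"],o["joint_velocities"].round(2))
out=np.zeros((400,800,3),np.uint8)
c=vision.read_camera("side"); np.savez("sf.npz",**c)
print(proj(c,[.503,-.1555,.0985]),proj(c,[.503,-.1555,.121]))
a=crop(c["image"],257,185,337,265,5);out[:,:400]=a
c=vision.read_camera("wrist"); u=proj(c,[.503,-.1555,.121]); print(u); x,y=u.astype(int);x0=x-50;y0=min(y-50,284);print(x0,y0)
out[:,400:]=crop(c["image"],x0,y0,x0+100,y0+100,4)
cv2.imwrite("pics/f.png",out[:,:,::-1])
E
```

```text
18.175 [ 0.45975704 -0.13943309  0.12467037] [-1.79991605e+02  1.54508183e-02  1.61332817e+02] [ 0.97433688 -0.53660961 -1.1007123 ] [-0.02 -0.01  0.02  0.07 -0.02 -0.01  0.  ]
[295.00958805 223.11709984] [295.53606795 213.89006273]
[253.55454172 305.01845487]
203 255
```

View pics/f.png

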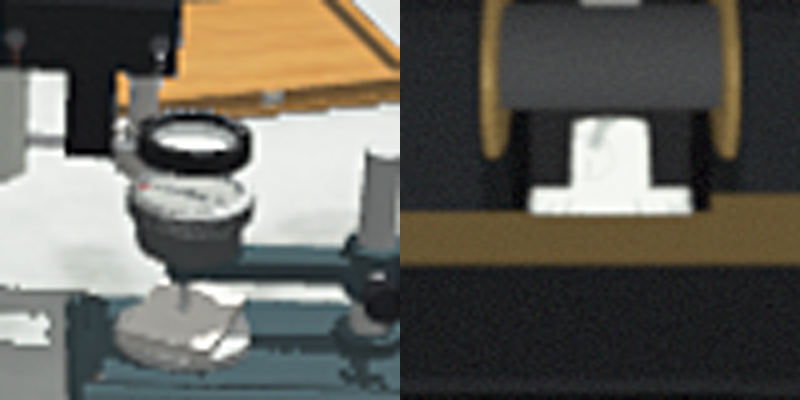

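In the side view the ring is at (296.0,213.8) against a target of (295.5,213.9), so it's centred within about 1–2 mm. It's level with a clear gap above the rim, and the arm is at rest. Handing in.

```bash
python3 -c "
from cell import workorder
print(workorder.sign_off())"
```

```text
the job is handed in; nothing more can be done
None
```

I turned the bezel until the zero arrow stood under the pointer and let it go. The loupe is now held level by its handle about 16 mm above the rim, its lens centred within about 2 mm by my camera measurement; the job is handed in at about 18 s, and no verdict came back.

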